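# Press the bottle down in the spring jig and hold it for tacking

## Robot

A 6-joint arm with a two-finger parallel gripper is mounted at the origin on a cart in front of the work surface, level with it; the furniture and walls round the work are solid. World frame = base frame: x ahead of the robot, y to its left, z up, the work surface at z = 0. Lengths are in mm, angles in rad, forces in N, time in s.
With the tool pointing down it reaches from about 300 to 775 mm from the base axis. Payload 14.6 kg.
Tool frame: the origin (TCP) lies at the very end of the fingers, on their centre line; the grasp point (between the pads) lies 19 mm behind it; z points along the fingers, y is the direction in which the jaws open and shut (so a half turn about z gives the same grasp; the last joint's range is limited). The gripper opens to 94 mm and grips with 3 to 60 N. Pads are 16 mm wide; open, the fingers measure 119 mm over their backs; the gripper's body (75 mm by 177 mm) begins 78 mm behind the grasp point.
Start: joints at [-0.067, 0.3, 1.521, -0, 1.321, -0.067], TCP at [549.99, -0.002, 205.446] pointing down, gripper open.
Joint ranges: [-3.03, 3.03], [-0.79, 2.21], [0.23, 2.52], [-1.04, 4.18], [0, 3.07], [-2.55, 2.55]. Speed limits (rad/s): [2.22, 2.22, 2.57, 3.14, 3.14, 3.14].

## Interface

Orientations are given as [roll, pitch, yaw] about the fixed x, y, z axes, in that order (R = Rz(yaw) Ry(pitch) Rx(roll)).
In Python, from cell import manip gives the robot as it stands.
- The arm moves only by the shell command python3 -m pendant 'ROWS' [FORCE]. ROWS is JSON, a list of rows, each an object with "claw": the finger opening in m, from 0 to 0.094; "delta_pos": the shift along the tool's x, y, z in m, a list of three; "rotation": the turn, a rotation vector about the tool's x, y, z in rad, a list of three. A call has 1 to 10 rows; each row is the pose to reach, as a shift and turn from the pose measured when the call began, along the tool's axes at that moment; what a row does not reach only later rows make up. A row lasts 1/8 s, in which the tool goes at most 62.5 mm and 10.7 degrees, less where a joint would pass 70% of its speed; a pose out of reach is approached as far as the arm can. A call with a gripper value outside its range is refused whole. The fingers move at their own pace and stop on an object; FORCE is the grip in N (left out, the last holds). Time passes only in rows, so rows that repeat a pose let the fingers close. It gives the time, the measured TCP pose, the force and the opening at its end, in the units of the state.
- manip.read_state(): the state, without advancing time (a new reading comes with each control period).
- manip.camera(name): name is "scene" or "side" or "wrist"; returns the picture (480x640x3 uint8, red, green, blue); there is no depth.
- manip.camera_model(name): a dict with "fx", "fy", "cx", "cy" (pixels), "cam_to_world" (4x4, takes a point from camera to world coordinates); the wrist camera has in their place "T_tool_cam" (4x4, takes a point from camera to tool coordinates, whose origin is the TCP and whose axes are the flange's). Camera axes: x right, y up, looking along -z (the intrinsics and any distortion apply to the point x, -y, -z); pixel columns grow to the right and rows downward; lengths in mm; the calibration is good to about 2 mm. A picture is of the moment at which its call begins: read the wrist's pose just before it. camera_model takes no time and is no camera call.
- manip.sign_off(): hands the job in, once; it reports no verdict.
The state is a dict: "clock": time; "joints": joint angles; "qd": joint speeds; "effort": joint torques, N m; "eef_pos": TCP position; "eef_rot": TCP orientation; "wrist_force": force on the tool from outside, world axes, zero at the start; "moment": the same for the moment, N m; "finger_gap": finger opening in mm.
Only numpy, scipy, OpenCV 4.12 (cv2) and the standard library are available. Lean on these libraries where they do the work, as an engineer would, in place of code of your own. Each camera call takes 0.05 s, during which the arm holds its last target.

## Task

Pick up the steel bottle with the narrow neck, slide it upright down through the guide collar of the spring jig onto the sprung ring, and press it down until the ring is fully home on its stop, without ramming it. Finish while still holding the bottle pressed down like that, ready for tacking: do not let go. Leave the spray can, and the vee block and roll of tape behind the jig, where they are.

Things in the scene. Friction and masses are not known exactly. Their poses are not given: they have to be found in the camera images.
- bottle_mid (a point): centre (half-way up) of the loose upright steel bottle, 155 mm tall, about 0.3 kg, round about z. From the bottom: foot 28 mm across, rounding out to 44 mm across at 7 mm height and 56 mm at 18 mm; cylinder 56 mm across up to 90 mm; shoulder sloping in to 105 mm; then the dark straight neck to grip, 26 mm across, 105 to 155 mm high (27.5 to 77.5 mm above this point).
- jig_mouth (a point): centre of the open top of the jig's guide collar, 106 mm above the table, z up. The jig is fixed: a round dark base 124 mm across, three pillars 46 mm from the axis and, 72 to 106 mm high, an aluminium collar with a 60 mm bore, its mouth flared to 68 mm over the top 8 mm.
- ring_top (a point): centre of the top face of the sprung ring under the collar, on the same axis, bore 44 mm; 42 mm below jig_mouth when up, 62 mm when fully down. The bottle's round bottom seats in this bore with its foot 7 mm below this point, so the seated bottle's centre is about 70 mm above it: 28 mm above jig_mouth with the ring up, 8 mm with it fully down.
- spring_ring (a joint): travel of the sprung ring, in m: 0 is up (as at the start), 0.020 is fully down on its stop. Springs push it up with about 8 N when up and 14 N when fully down; the bottle's weight alone does not push it down.
- bottle: the same steel bottle; origin at the centre of its underside, z up along its axis
- spray_can: spray can standing upright, 59 mm across, 200 mm tall, wide to the top with no narrow neck; origin at the centre of its underside; not to be disturbed
- vee_block: light-grey steel vee block 45x50x42 mm, the one nearer the jig; origin at the centre of its underside; not to be disturbed
- masking_tape: roll of tape lying flat, 104 mm across, 25 mm high; origin at the centre of its underside; not to be disturbed
Mind the look-alikes: they are no part of the job. What is shaped like the bottle but turquoise is not meant.

How it is judged:
By the outcome, as a careful person would: the job done as asked, in the order asked, and still so for the second after the job is handed in, while the arm keeps its last pose, push and grip.
It also fails if it takes over 38 s, if anything falls off the work surface, if the arm or the gripper's body presses on something with over 40 N, if the wrist force passes 120 N, or if a joint passes its speed limit or range.

## Working session

There is one attempt and no reset: what is moved stays moved. The work goes in short steps, Python scripts to look and compute and a shell command to move; the robot and the scene stay as the last step left them, time stands still between calls to the robot, and variables do not carry over. Pictures are saved under pics/ and viewed, and the job is handed in when it is done.

```bash
mkdir -p pics; ls
python3 - <<'E'
from cell import manip
import cv2
print(manip.read_state())
for n in ["scene","side","wrist"]:
    cv2.imwrite(f"pics/{n}0.png",manip.camera(n)[:,:,::-1]); print(n,manip.camera_model(n))
E
```

```text
pics
{'clock': 0.0, 'joints': array([-6.65849506e-02,  3.00459549e-01,  1.52161857e+00,  7.34490164e-06,
        1.32067052e+00, -6.66053748e-02]), 'qd': array([-0.0020093 , -0.0022907 ,  0.00044278, -0.00181028, -0.00108431,
       -0.00116302]), 'effort': array([-1.53750298e-03, -5.31805658e+01, -3.52735734e+01,  7.07558286e-02,
        2.43994006e-02, -4.79655944e-05]), 'eef_pos': array([5.49729337e+02, 2.53227687e-02, 2.04876802e+02]), 'eef_rot': array([-3.14043970e+00, -8.40364746e-05,  1.57081488e+00]), 'wrist_force': array([0.34007864, 0.16143685, 0.22323115]), 'moment': array([0.05936316, 0.00514643, 0.04724892]), 'finger_gap': 93.87732701175523}
scene {'fx': 450.84520287990847, 'fy': 450.84520287990847, 'cx': 322.49597730257227, 'cy': 238.98475872335362, 'cam_to_world': array([[-8.92859557e-01,  3.28309599e-01, -3.08244415e-01,
         2.99851877e+02],
       [-4.49858859e-01, -6.18761641e-01,  6.44019440e-01,
         6.02722841e+02],
       [ 2.07079439e-02,  7.13685392e-01,  7.00160226e-01,
         6.94036975e+02],
       [ 0.00000000e+00,  0.00000000e+00,  0.00000000e+
[... 263 characters left out ...]
, -3.81152166e-01,  9.23197896e-01,
         1.14015057e+03],
       [ 4.56747239e-03,  9.24225346e-01,  3.81820178e-01,
         5.47200841e+02],
       [ 0.00000000e+00,  0.00000000e+00,  0.00000000e+00,
         1.00000000e+00]])}
wrist {'fx': 422.71417912680806, 'fy': 422.71417912680806, 'cx': 329.60215874655427, 'cy': 241.98104455358535, 'T_tool_cam': array([[-9.37931664e-06,  9.66574494e-01,  2.56385936e-01,
         7.44245990e+01],
       [ 9.99999933e-01,  1.03139654e-04, -3.52253498e-04,
         1.00018980e+00],
       [-3.66922803e-04,  2.56385915e-01, -9.66574430e-01,
        -1.78552019e+02],
       [ 0.00000000e+00,  0.00000000e+00,  0.00000000e+00,
         1.00000000e+00]])}
```

View pics/scene0.png

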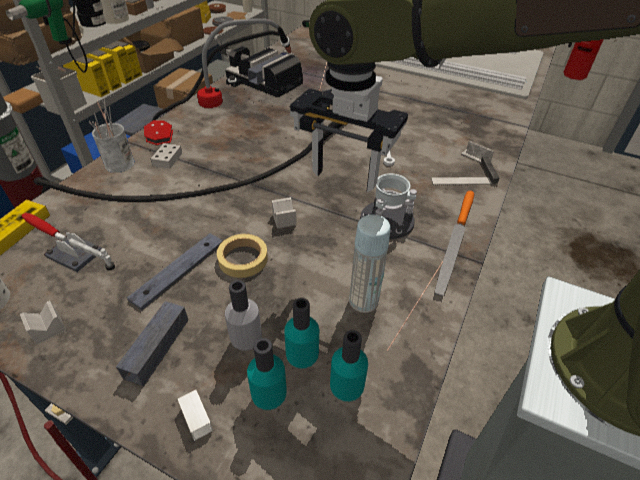

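View pics/side0.png

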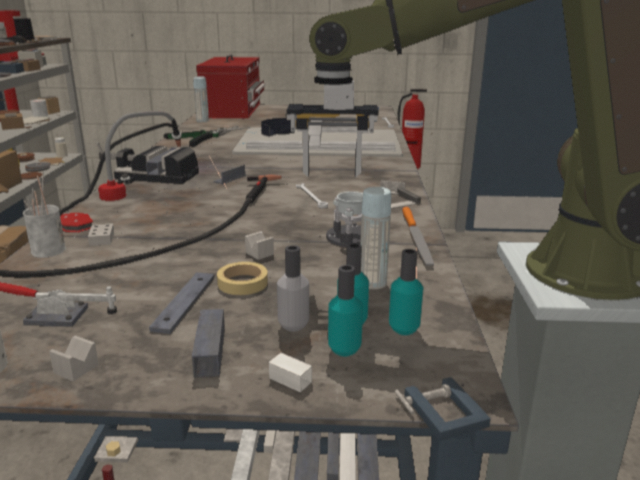

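View pics/wrist0.png

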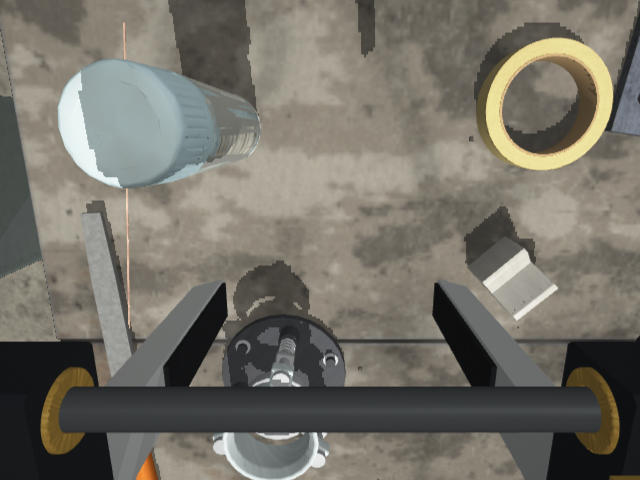

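The grey (steel) bottle is in scene at about (240,315) with its neck top at (237,287), and in side with its neck top at (292,252). The jig mouth is at about (393,183) in scene and (352,197) in side. I'll zoom in on both.

Run:
```python
import cv2,numpy as np
s=cv2.imread("pics/scene0.png");d=cv2.imread("pics/side0.png");w=cv2.imread("pics/wrist0.png")
def c(i,x,y,w,h): return cv2.resize(i[y:y+h,x:x+w],(400,300),interpolation=cv2.INTER_CUBIC)
a=np.vstack([np.hstack([c(s,200,275,100,75),c(s,350,165,100,75)]),np.hstack([c(d,250,240,120,90),c(d,310,180,80,60)])])
cv2.imwrite("pics/zoom0.png",a)
```

```text
(no output)
```

View pics/zoom0.png

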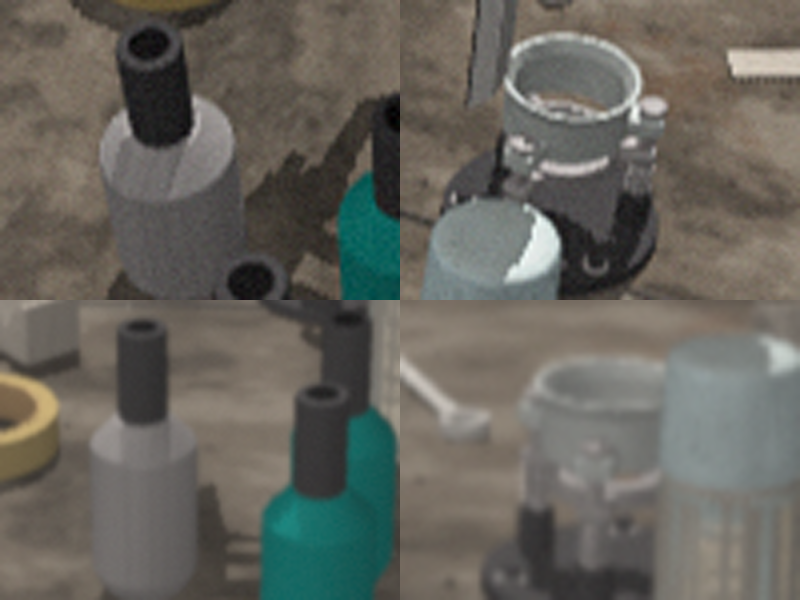

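```bash
cat > h.py <<'E'
import numpy as np
from scipy.spatial.transform import Rotation as R
def ray(m,uv,T=None):
    T=m['cam_to_world'] if T is None else T
    d=np.array([(uv[0]-m['cx'])/m['fx'],-(uv[1]-m['cy'])/m['fy'],-1]); return T[:3,3],T[:3,:3]@d
def onz(m,uv,z,T=None):
    o,d=ray(m,uv,T); return o+d*(z-o[2])/d[2]
def tri(r1,r2):
    A=np.stack([r1[1],-r2[1]],1); t=np.linalg.lstsq(A,r2[0]-r1[0],rcond=None)[0]
    p,q=r1[0]+t[0]*r1[1],r2[0]+t[1]*r2[1]; return (p+q)/2,np.linalg.norm(p-q)
def wristT(m,s):
    T=np.eye(4);T[:3,:3]=R.from_euler('xyz',s['eef_rot']).as_matrix();T[:3,3]=s['eef_pos'];return T@m['T_tool_cam']
E
python3 - <<'E'
from h import *
from cell import manip
S=manip.camera_model("scene");D=manip.camera_model("side");W=manip.camera_model("wrist")
print(onz(S,(237.2,286.2),155),onz(D,(292.6,248.2),155),tri(ray(S,(237.2,286.2)),ray(D,(292.6,248.2))))
print("jig",onz(S,(392.7,183.9),106))
print("coll left/right", onz(S,(350+25.5,184),106),onz(S,(350+60.2,184),106))
T=wristT(W,manip.read_state())
print("base wrist",onz(W,(284,375),12,T), "mouth wrist",onz(W,(270,432),106,T))
print("can",onz(S,(374,228),200),onz(W,(125,123),200,T),"tape",onz(S,(242,253),25),onz(S,(284,205),42))
for p in [(302,300),(263,347),(351,338)]: print("turq",onz(S,p,155))
E
```

```text
[606.31116316 260.73941228 155.        ] [608.18380721 260.4448576  155.        ] (array([607.63115221, 259.82518652, 154.21943768]), np.float64(1.5557646648811327))
jig [ 501.7269575 -158.8445364  106.       ]
coll left/right [ 534.1431687  -141.00388156  106.        ] [ 468.41136254 -176.37724474  106.        ]
base wrist [ 505.52990477 -160.67917882   12.        ] mouth wrist [ 504.84816217 -150.83895291  106.        ]
can [455.41295441  86.84428022 200.        ] [465.30769294  77.21010944 200.        ] tape [721.3877404  101.00804404  25.        ] [711.54863882 -53.45824044  42.        ]
turq [505.5518685 237.9346933 155.       ]
turq [514.14734332 333.53246044 155.        ]
turq [413.06013473 264.67615036 155.        ]
```

```bash
python3 -m pendant '[{"claw":0.094,"delta_pos":[0,0,-0.055],"rotation":[0,0,0]},{"claw":0.094,"delta_pos":[0.04,0.01,-0.055],"rotation":[0,0,0]},{"claw":0.094,"delta_pos":[0.09,0.02,-0.055],"rotation":[0,0,0]},{"claw":0.094,"delta_pos":[0.14,0.03,-0.055],"rotation":[0,0,0]},{"claw":0.094,"delta_pos":[0.19,0.045,-0.055],"rotation":[0,0,0]},{"claw":0.094,"delta_pos":[0.235,0.055,-0.055],"rotation":[0,0,0]},{"claw":0.094,"delta_pos":[0.26,0.057,-0.055],"rotation":[0,0,0]},{"claw":0.094,"delta_pos":[0.26,0.057,-0.055],"rotation":[0,0,0]},{"claw":0.094,"delta_pos":[0.26,0.057,-0.055],"rotation":[0,0,0]}]' 30
python3 - <<'E'
from cell import manip
import cv2
s=manip.read_state();print(s)
cv2.imwrite("pics/w1.png",manip.camera("wrist")[:,:,::-1]); cv2.imwrite("pics/s1.png",manip.camera("scene")[:,:,::-1])
E
```

```text
clock: 1.27
eef_pos: [606.8, 259.2, 259.8]
eef_rot: [-3.14, 0.0, 1.57]
wrist_force: [-0.1, 0.5, -0.1]
finger_gap: 94.3
{'clock': 1.275, 'joints': array([3.48073668e-01, 5.27402295e-01, 1.08012083e+00, 1.81394530e-04,
       1.53529601e+00, 3.48500154e-01]), 'qd': array([-0.01232432, -0.01032307,  0.00270789, -0.00045538,  0.00196728,
        0.00233903]), 'effort': array([ 1.30367696e+00, -6.68516064e+01, -3.72921395e+01,  1.16493590e-01,
       -8.66441958e-03,  2.04617187e-02]), 'eef_pos': array([606.84886536, 259.18035749, 259.81983645]), 'eef_rot': array([-3.14037800e+00,  2.48452104e-04,  1.57036344e+00]), 'wrist_force': array([-0.11833279,  0.46433193, -0.13958381]), 'moment': array([-0.02253417, -0.03167143, -0.01992136]), 'finger_gap': 94.34605525590861}
```

View pics/w1.png

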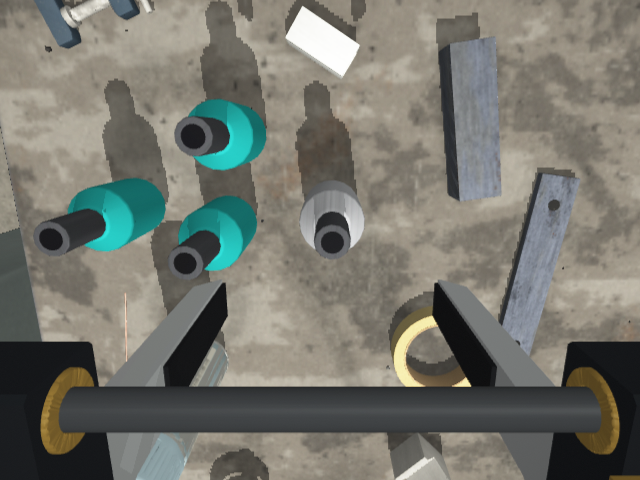

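View pics/s1.png

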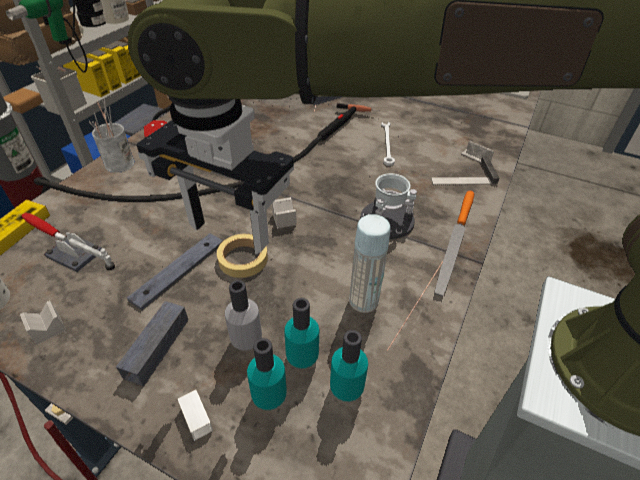

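In the wrist view the steel bottle's neck top is centred at (332,242), between the open fingers. Everything else stands clear of the fingers.

Run:
```python
from h import *
from cell import manip
import cv2
im=cv2.imread("pics/w1.png"); 
m=(im.max(2)<85).astype(np.uint8); m[:, :300]=0; m[:,365:]=0; m[:205]=0;m[270:]=0
c=max(cv2.findContours(m,0,2)[0],key=cv2.contourArea);print(cv2.boundingRect(c),cv2.minEnclosingCircle(c))
s=manip.read_state();W=manip.camera_model("wrist");T=wristT(W,s)
for uv in [(332,242),(332,241)]: print(onz(W,uv,155,T)-s['eef_pos'], onz(W,uv,155,T))
```

```text
(321, 231, 23, 23) ((331.8409118652344, 242.0), 11.555412292480469)
[   2.6933096    -0.85873844 -105.20533444] [609.6643585  258.04088653 155.        ]
[   2.69310333   -0.14066852 -105.20533444] [609.66415222 258.75895646 155.        ]
```

```bash
python3 -m pendant '[{"claw":0.094,"delta_pos":[0,0.002,0.04],"rotation":[0,0,0]},{"claw":0.094,"delta_pos":[0,0.002,0.08],"rotation":[0,0,0]},{"claw":0.094,"delta_pos":[0,0.002,0.115],"rotation":[0,0,0]},{"claw":0.094,"delta_pos":[0,0.002,0.135],"rotation":[0,0,0]},{"claw":0.094,"delta_pos":[0,0.002,0.147],"rotation":[0,0,0]},{"claw":0.094,"delta_pos":[0,0.002,0.147],"rotation":[0,0,0]}]' 50
python3 -m pendant '[{"claw":0.06,"delta_pos":[0,0,0],"rotation":[0,0,0]},{"claw":0.045,"delta_pos":[0,0,0],"rotation":[0,0,0]},{"claw":0.032,"delta_pos":[0,0,0],"rotation":[0,0,0]},{"claw":0.02,"delta_pos":[0,0,0],"rotation":[0,0,0]},{"claw":0.01,"delta_pos":[0,0,0],"rotation":[0,0,0]},{"claw":0.01,"delta_pos":[0,0,0],"rotation":[0,0,0]},{"claw":0.01,"delta_pos":[0,0,0],"rotation":[0,0,0]},{"claw":0.01,"delta_pos":[0,0,0],"rotation":[0,0,0]}]' 50
```

```text
clock: 2.12
eef_pos: [608.8, 258.4, 113.0]
eef_rot: [-3.14, 0.0, 1.569]
wrist_force: [0.7, 0.4, 0.1]
finger_gap: 94.0
clock: 3.12
eef_pos: [608.8, 258.4, 113.0]
eef_rot: [-3.14, 0.0, 1.569]
wrist_force: [0.0, -0.2, 0.6]
finger_gap: 25.5
```

```bash
python3 -m pendant '[{"claw":0.01,"delta_pos":[0,0,-0.01],"rotation":[0,0,0]},{"claw":0.01,"delta_pos":[0,0,-0.035],"rotation":[0,0,0]},{"claw":0.01,"delta_pos":[0,0,-0.07],"rotation":[0,0,0]},{"claw":0.01,"delta_pos":[0,0,-0.105],"rotation":[0,0,0]},{"claw":0.01,"delta_pos":[0,0,-0.135],"rotation":[0,0,0]},{"claw":0.01,"delta_pos":[0,0,-0.15],"rotation":[0,0,0]},{"claw":0.01,"delta_pos":[0,0,-0.15],"rotation":[0,0,0]}]'
python3 - <<'E'
from cell import manip
import cv2
for n in ["wrist","scene","side"]:
    cv2.imwrite(f"pics/{n}2.png",manip.camera(n)[:,:,::-1])
E
```

```text
clock: 4.0
eef_pos: [609.1, 258.5, 263.5]
eef_rot: [-3.141, -0.0, 1.569]
wrist_force: [-0.9, 1.0, -3.7]
finger_gap: 25.3
```

View pics/wrist2.png

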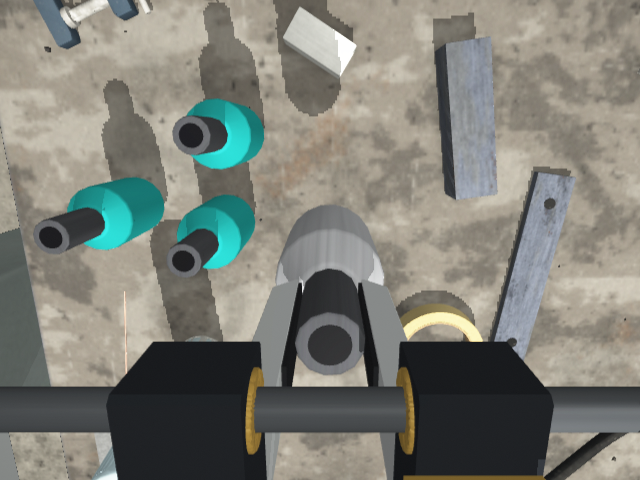

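View pics/scene2.png

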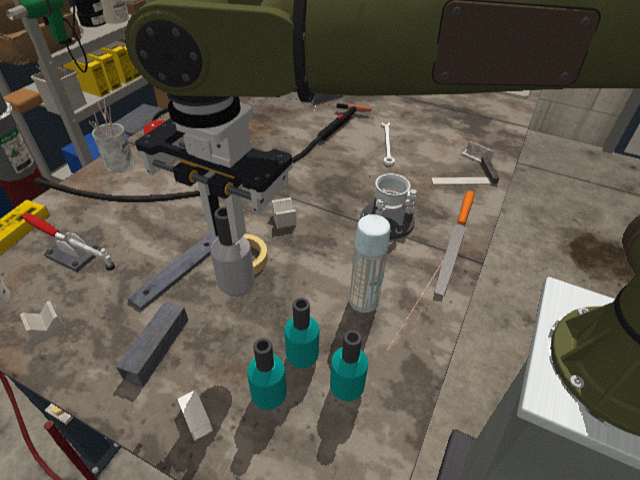

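View pics/side2.png

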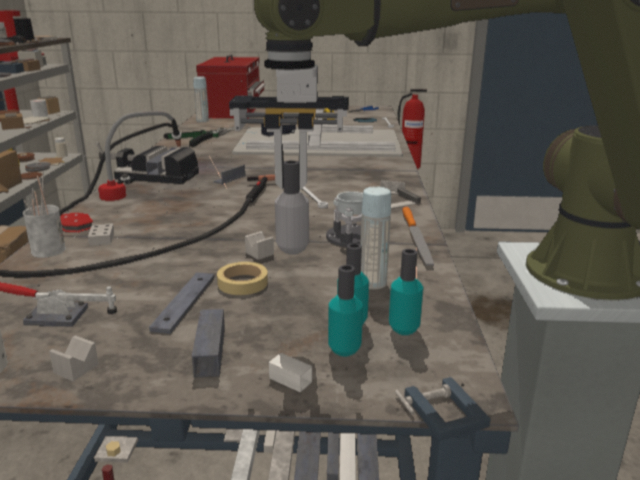

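The bottle is in the grip and upright. In the wrist view its neck top is at (329,342). The scene view shows the jig mouth still unobstructed.

Run:
```python
from h import *
from cell import manip
import cv2
s=manip.read_state();W=manip.camera_model("wrist");S=manip.camera_model("scene");T=wristT(W,s);e=s['eef_pos'];print(e)
print("top wrist",onz(W,(329,342),e[2]+42,T)-e)
a=cv2.imread("pics/wrist2.png")[190:390,250:410];b=cv2.imread("pics/scene2.png")[200:305,190:274]
b=cv2.resize(b,(480,600),interpolation=cv2.INTER_CUBIC)
im=cv2.imread("pics/scene2.png")[165:240,350:450]
d=cv2.imread("pics/side2.png")[155:260,260:330]
cv2.imwrite("pics/z2.png",np.hstack([cv2.resize(b,(300,375)),cv2.resize(d,(250,375),interpolation=cv2.INTER_CUBIC)]))
# jig mouth ellipse: hi-res crop
cv2.imwrite("pics/z2j.png",cv2.resize(im,(800,600),interpolation=cv2.INTER_CUBIC))
```

```text
[608.67640387 258.29978324 261.39705596]
top wrist [ 0.99220657  1.35077174 42.        ]
```

View pics/z2.png

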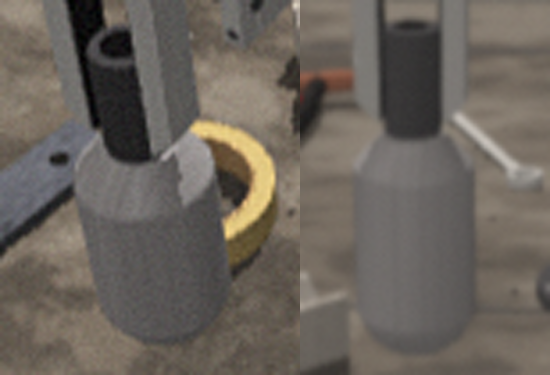

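View pics/z2j.png

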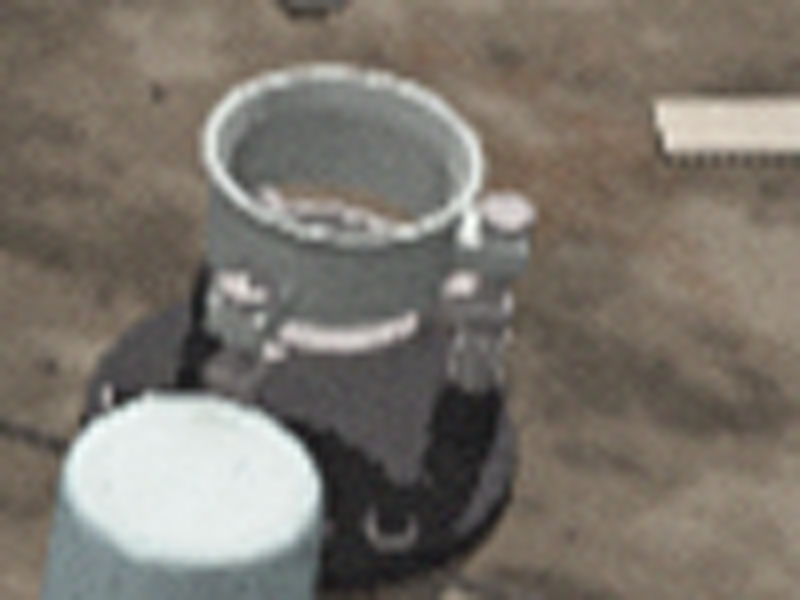

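```bash
python3 -m pendant '[{"claw":0.01,"delta_pos":[-0.015,0,0],"rotation":[0,0,0]},{"claw":0.01,"delta_pos":[-0.05,0,0],"rotation":[0,0,0]},{"claw":0.01,"delta_pos":[-0.1,0,0],"rotation":[0,0,0]},{"claw":0.01,"delta_pos":[-0.155,-0.005,0],"rotation":[0,0,0]},{"claw":0.01,"delta_pos":[-0.21,-0.008,0],"rotation":[0,0,0]},{"claw":0.01,"delta_pos":[-0.265,-0.01,0],"rotation":[0,0,0]},{"claw":0.01,"delta_pos":[-0.32,-0.012,0],"rotation":[0,0,0]},{"claw":0.01,"delta_pos":[-0.37,-0.014,0],"rotation":[0,0,0]},{"claw":0.01,"delta_pos":[-0.41,-0.016,0],"rotation":[0,0,0]},{"claw":0.01,"delta_pos":[-0.44,-0.019,0],"rotation":[0,0,0]}]'
python3 -m pendant '[{"claw":0.01,"delta_pos":[-0.005,0,0],"rotation":[0,0,0]},{"claw":0.01,"delta_pos":[-0.005,0,0],"rotation":[0,0,0]},{"claw":0.01,"delta_pos":[-0.005,0,0],"rotation":[0,0,0]}]'
python3 - <<'E'
from cell import manip
from h import *
import cv2,json
s=manip.read_state();print(s['eef_pos'],s['eef_rot'])
cv2.imwrite("pics/w3.png",manip.camera("wrist")[:,:,::-1])
cv2.imwrite("pics/s3.png",manip.camera("scene")[:,:,::-1])
np.save("T3.npy",wristT(manip.camera_model("wrist"),s))
E
```

```text
clock: 5.4
eef_pos: [587.9, -184.2, 261.2]
eef_rot: [-3.137, 0.001, 1.567]
wrist_force: [-0.2, 0.3, -2.7]
finger_gap: 25.4
clock: 5.78
eef_pos: [587.9, -188.3, 261.2]
eef_rot: [-3.137, 0.001, 1.568]
wrist_force: [-0.0, 0.5, -2.0]
finger_gap: 25.4
[ 587.93121706 -188.31457697  261.16748542] [-3.13685228e+00  7.17389618e-04  1.56846657e+00]
```

View pics/w3.png

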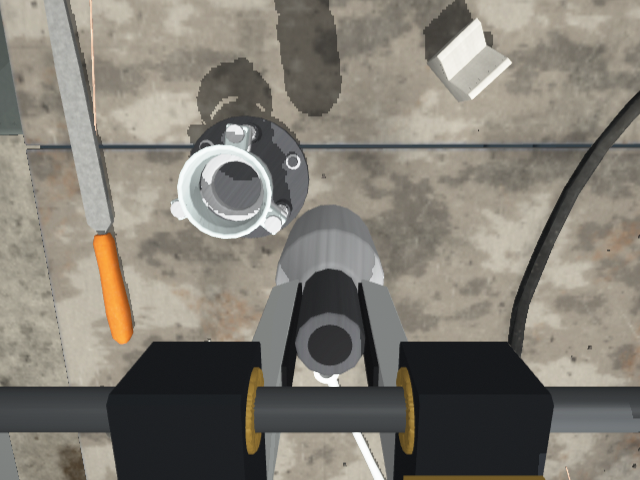

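View pics/s3.png

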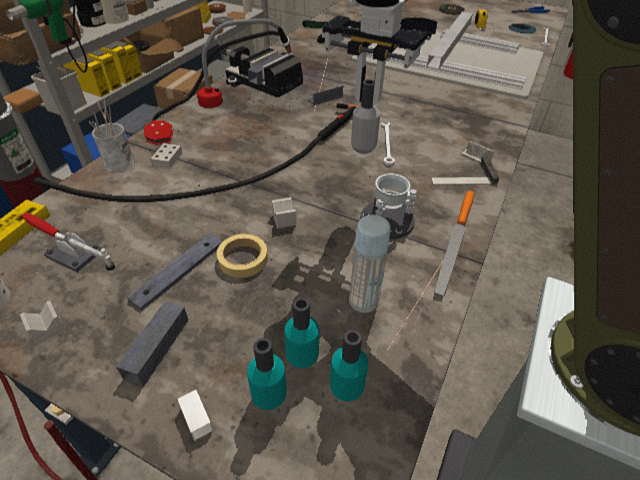

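The wrist view now shows the collar mouth clearly at about (225,191) and the dark base at about (248,177). The held bottle is clear of both.

Run:
```python
from cell import manip
from h import *
import cv2
im=cv2.imread("pics/w3.png"); 
cv2.imwrite("pics/z3.png",cv2.resize(im[105:255,150:350],(800,600),interpolation=cv2.INTER_CUBIC))
```

```text
(no output)
```

View pics/z3.png

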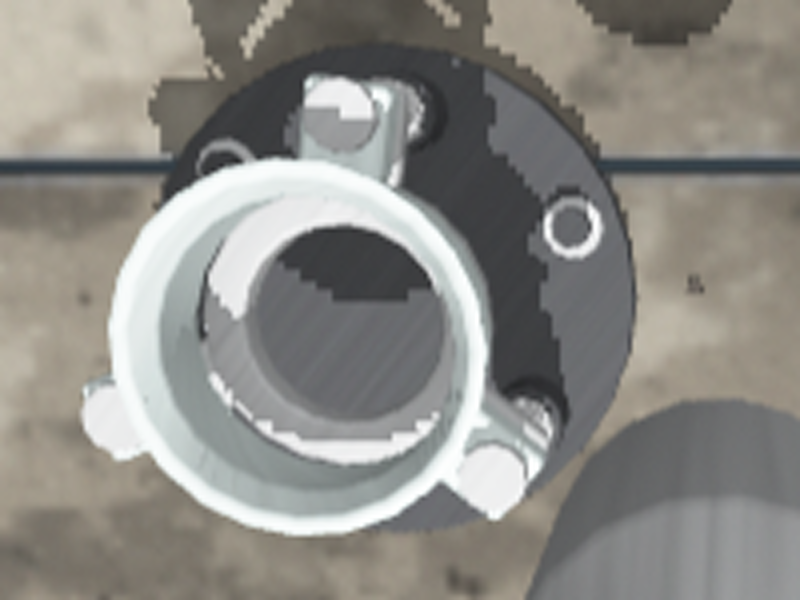

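Run:
```python
from cell import manip
from h import *
s=manip.read_state();W=manip.camera_model("wrist");S=manip.camera_model("scene");D=manip.camera_model("side");T=np.load("T3.npy");e=s['eef_pos'];print(e)
print("mouth",onz(W,(224.4,191.1),106,T),"ring",onz(W,(236.2,185.6),64,T),"bottletop",onz(W,(329,342),e[2]+42,T))
print("rel",onz(W,(224.4,191.1),106,T)-onz(W,(329,342),e[2]+42,T))
print("diam",np.linalg.norm(onz(W,(176.6,191),106,T)-onz(W,(272.1,191),106,T)),np.linalg.norm(onz(W,(211.5,185),64,T)-onz(W,(261.3,185),64,T)))
```

```text
[ 588.00550662 -188.29556201  261.2811381 ]
mouth [ 505.03022656 -160.70749782  106.        ] ring [ 505.16714793 -161.73292495   64.        ] bottletop [ 588.97146118 -186.91714297  303.2811381 ]
rel [ -83.94123462   26.20964515 -197.2811381 ]
diam 75.74514027127226 44.29689628422492
```

```bash
python3 -m pendant '[{"claw":0.01,"delta_pos":[0.008,-0.02,0],"rotation":[0,0,0]},{"claw":0.01,"delta_pos":[0.017,-0.05,0],"rotation":[0,0,0]},{"claw":0.01,"delta_pos":[0.024,-0.075,0],"rotation":[0,0,0]},{"claw":0.01,"delta_pos":[0.0267,-0.0837,0],"rotation":[0,0,0]},{"claw":0.01,"delta_pos":[0.0267,-0.0837,0],"rotation":[0,0,0]},{"claw":0.01,"delta_pos":[0.0267,-0.0837,0],"rotation":[0,0,0]},{"claw":0.01,"delta_pos":[0.0267,-0.0837,0],"rotation":[0,0,0]}]'
python3 - <<'E'
from cell import manip
from h import *
import cv2,json
s=manip.read_state();print(s['eef_pos'],s['eef_rot'],s['wrist_force'])
cv2.imwrite("pics/s4.png",manip.camera("scene")[:,:,::-1][130:280,300:500].repeat(4,0).repeat(4,1))
E
```

```text
clock: 6.75
eef_pos: [504.8, -161.5, 261.3]
eef_rot: [-3.137, 0.001, 1.569]
wrist_force: [0.1, 0.2, -2.3]
finger_gap: 25.3
[ 504.76798435 -161.5321279   261.3414786 ] [-3.13656342e+00  6.86289661e-04  1.56872670e+00] [ 0.10957461  0.2204276  -2.25553404]
```

View pics/s4.png

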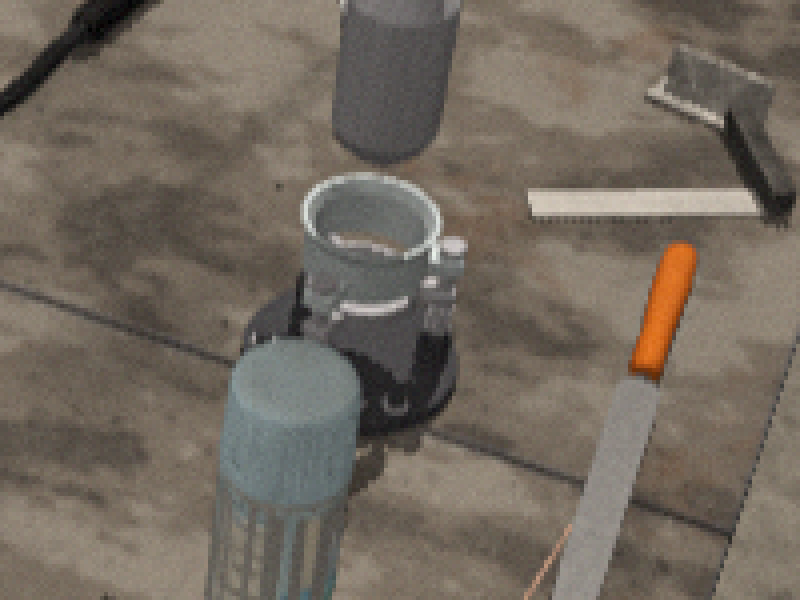

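```bash
python3 -m pendant '[{"claw":0.01,"delta_pos":[0,-0.0004,0.015],"rotation":[-0.005,0,0]},{"claw":0.01,"delta_pos":[0,-0.0004,0.028],"rotation":[-0.005,0,0]},{"claw":0.01,"delta_pos":[0,-0.0004,0.036],"rotation":[-0.005,0,0]},{"claw":0.01,"delta_pos":[0,-0.0004,0.036],"rotation":[-0.005,0,0]},{"claw":0.01,"delta_pos":[0,-0.0004,0.036],"rotation":[-0.005,0,0]}]'
python3 - <<'E'
from cell import manip
from h import *
import cv2,json
s=manip.read_state();print(s['eef_pos'],s['eef_rot'],s['wrist_force'])
a=manip.camera("scene")[:,:,::-1];b=manip.camera("side")[:,:,::-1]
cv2.imwrite("pics/z5.png",np.hstack([cv2.resize(a[110:260,340:440],(400,600),interpolation=cv2.INTER_CUBIC),cv2.resize(b[130:280,300:400],(400,600),interpolation=cv2.INTER_CUBIC)]))
E
```

```text
clock: 7.42
eef_pos: [504.3, -161.6, 225.8]
eef_rot: [3.141, 0.001, 1.569]
wrist_force: [-0.2, 0.6, -2.4]
finger_gap: 25.5
[ 504.3217572  -161.6342524   225.79518956] [3.14103191e+00 9.32943771e-04 1.56871909e+00] [-0.16058738  0.64868198 -2.35927682]
```

View pics/z5.png

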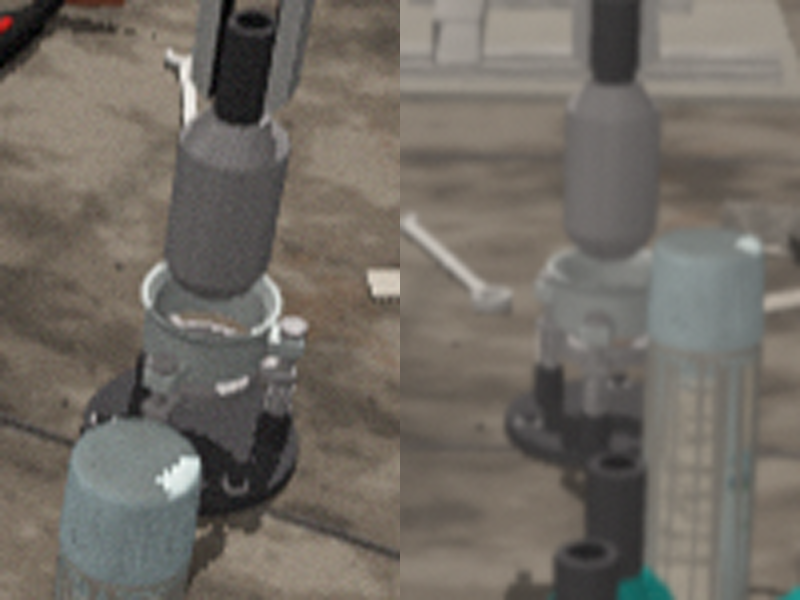

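The bottle foot is just above the mouth and looks centred in both views. I'll lower it slowly and watch the force.

```bash
python3 -m pendant '[{"claw":0.01,"delta_pos":[0,0,0.004],"rotation":[0,0,0]},{"claw":0.01,"delta_pos":[0,0,0.008],"rotation":[0,0,0]},{"claw":0.01,"delta_pos":[0,0,0.012],"rotation":[0,0,0]},{"claw":0.01,"delta_pos":[0,0,0.016],"rotation":[0,0,0]},{"claw":0.01,"delta_pos":[0,0,0.016],"rotation":[0,0,0]}]'
python3 -m pendant '[{"claw":0.01,"delta_pos":[0,0,0.004],"rotation":[0,0,0]},{"claw":0.01,"delta_pos":[0,0,0.008],"rotation":[0,0,0]},{"claw":0.01,"delta_pos":[0,0,0.008],"rotation":[0,0,0]}]'; python3 -c "
from cell import manip;s=manip.read_state();print(s['eef_pos'],s['wrist_force'],s['moment'],s['eef_rot'])"
```

```text
clock: 8.15
eef_pos: [504.2, -161.6, 209.4]
eef_rot: [3.142, 0.001, 1.569]
wrist_force: [0.8, -0.1, -1.7]
finger_gap: 25.3
clock: 8.52
eef_pos: [504.1, -161.5, 201.1]
eef_rot: [-3.141, 0.001, 1.569]
wrist_force: [-0.2, 0.3, -2.2]
finger_gap: 25.4
[ 504.06072617 -161.54012841  201.0849926 ] [-0.15501327  0.33378081 -2.18291458] [0.00520931 0.05147456 0.01274047] [-3.14116400e+00  5.05132003e-04  1.56868736e+00]
```

```bash
python3 -m pendant '[{"claw":0.01,"delta_pos":[0,0,0.004],"rotation":[0,0,0]},{"claw":0.01,"delta_pos":[0,0,0.008],"rotation":[0,0,0]},{"claw":0.01,"delta_pos":[0,0,0.012],"rotation":[0,0,0]},{"claw":0.01,"delta_pos":[0,0,0.012],"rotation":[0,0,0]}]'; python3 -c "
from cell import manip;s=manip.read_state();print(s['eef_pos'],s['wrist_force'],s['moment'],s['eef_rot'])"
```

```text
clock: 9.02
eef_pos: [503.9, -161.5, 188.7]
eef_rot: [-3.141, 0.0, 1.569]
wrist_force: [-0.4, -0.2, -2.2]
finger_gap: 25.4
[ 503.91629351 -161.47397034  188.66949274] [-0.3790848  -0.15789866 -2.22719974] [-0.0332803  -0.05623424  0.02609435] [-3.14051656e+00  2.75367047e-04  1.56873182e+00]
```

No contact yet, so the bottle is sliding freely in the collar. Next is the ring, which should meet the bottle at a TCP height of about 170.

```bash
python3 -m pendant '[{"claw":0.01,"delta_pos":[0,0.0003,0.004],"rotation":[0,0,0]},{"claw":0.01,"delta_pos":[0,0.0003,0.008],"rotation":[0,0,0]},{"claw":0.01,"delta_pos":[0,0.0003,0.012],"rotation":[0,0,0]},{"claw":0.01,"delta_pos":[0,0.0003,0.012],"rotation":[0,0,0]}]'; python3 -c "
from cell import manip;s=manip.read_state();print(s['eef_pos'],s['wrist_force'],s['moment'],s['eef_rot'])"
python3 -m pendant '[{"claw":0.01,"delta_pos":[0,0,0.003],"rotation":[0,0,0]},{"claw":0.01,"delta_pos":[0,0,0.006],"rotation":[0,0,0]},{"claw":0.01,"delta_pos":[0,0,0.008],"rotation":[0,0,0]},{"claw":0.01,"delta_pos":[0,0,0.008],"rotation":[0,0,0]}]'; python3 -c "
from cell import manip;s=manip.read_state();print(s['eef_pos'],s['wrist_force'],s['moment'],s['eef_rot'])"
```

```text
clock: 9.52
eef_pos: [504.1, -161.4, 176.3]
eef_rot: [-3.14, 0.0, 1.569]
wrist_force: [0.9, -0.8, -2.6]
finger_gap: 25.5
[ 504.05282877 -161.44111872  176.30710047] [ 0.94619068 -0.76207504 -2.55529395] [ 0.0414875   0.00992433 -0.01263618] [-3.13994383e+00  3.72510492e-05  1.56867166e+00]
clock: 10.02
eef_pos: [504.1, -161.6, 168.8]
eef_rot: [-3.14, 0.0, 1.569]
wrist_force: [-2.4, -0.1, 5.6]
finger_gap: 25.4
[ 504.1052577  -161.58780905  168.82970977] [-2.36887838 -0.12973974  5.59367226] [ 0.06380321  0.67150527 -0.03333934] [-3.14034878e+00  4.54090558e-04  1.56871899e+00]
```

Ring contact: about 8 N net, at the expected height. There is a slight side push toward -x, so I'll shift 0.5 mm that way and keep pressing.

```bash
python3 -m pendant '[{"claw":0.01,"delta_pos":[0,-0.0005,0.001],"rotation":[0,0,0]},{"claw":0.01,"delta_pos":[0,-0.0005,0.003],"rotation":[0,0,0]},{"claw":0.01,"delta_pos":[0,-0.0005,0.005],"rotation":[0,0,0]},{"claw":0.01,"delta_pos":[0,-0.0005,0.007],"rotation":[0,0,0]},{"claw":0.01,"delta_pos":[0,-0.0005,0.007],"rotation":[0,0,0]}]'; python3 -c "
from cell import manip;s=manip.read_state();print(s['eef_pos'],s['wrist_force'],s['moment'],s['eef_rot'])"
```

```text
clock: 10.65
eef_pos: [503.8, -161.7, 162.6]
eef_rot: [-3.141, 0.001, 1.569]
wrist_force: [-2.5, 0.1, 7.3]
finger_gap: 25.5
[ 503.79338283 -161.72970094  162.62500739] [-2.46528535  0.05956677  7.26138048] [0.12026104 0.69719257 0.01120878] [-3.14131561e+00  9.75666787e-04  1.56876653e+00]
```

```bash
python3 -m pendant '[{"claw":0.01,"delta_pos":[0,-0.0006,0.002],"rotation":[0,0,0]},{"claw":0.01,"delta_pos":[0,-0.0006,0.004],"rotation":[0,0,0]},{"claw":0.01,"delta_pos":[0,-0.0006,0.006],"rotation":[0,0,0]},{"claw":0.01,"delta_pos":[0,-0.0006,0.008],"rotation":[0,0,0]},{"claw":0.01,"delta_pos":[0,-0.0006,0.008],"rotation":[0,0,0]}]'; python3 -c "
from cell import manip;s=manip.read_state();print(s['eef_pos'],s['wrist_force'],s['moment'],s['eef_rot'])"
```

```text
clock: 11.28
eef_pos: [503.6, -161.8, 155.7]
eef_rot: [3.14, 0.001, 1.569]
wrist_force: [-2.9, 1.2, 8.6]
finger_gap: 25.2
[ 503.58828164 -161.8292714   155.66413379] [-2.86950655  1.15739154  8.6371286 ] [0.27655332 0.66143692 0.0405344 ] [3.14027763e+00 1.45287992e-03 1.56875353e+00]
```

```bash
python3 -m pendant '[{"claw":0.01,"delta_pos":[0,-0.0005,0.002],"rotation":[0,0,0]},{"claw":0.01,"delta_pos":[0,-0.0005,0.004],"rotation":[0,0,0]},{"claw":0.01,"delta_pos":[0,-0.0005,0.005],"rotation":[0,0,0]},{"claw":0.01,"delta_pos":[0,-0.0005,0.005],"rotation":[0,0,0]}]'; python3 -c "
from cell import manip;s=manip.read_state();print(s['eef_pos'],s['wrist_force'],s['moment'],s['eef_rot'])"
python3 -m pendant '[{"claw":0.01,"delta_pos":[0,0,0.001],"rotation":[0,0,0]},{"claw":0.01,"delta_pos":[0,0,0.002],"rotation":[0,0,0]},{"claw":0.01,"delta_pos":[0,0,0.002],"rotation":[0,0,0]}]'; python3 -c "
from cell import manip;s=manip.read_state();print(s['eef_pos'],s['wrist_force'],s['moment'],s['eef_rot'])"
```

```text
clock: 11.78
eef_pos: [503.5, -161.9, 151.9]
eef_rot: [3.139, 0.002, 1.569]
wrist_force: [-2.6, 1.6, 9.8]
finger_gap: 25.3
[ 503.48561941 -161.90975143  151.85609467] [-2.58859591  1.62726072  9.7735244 ] [ 0.49713502  0.70981589 -0.00095794] [3.13870517e+00 1.96904853e-03 1.56879804e+00]
clock: 12.15
eef_pos: [503.6, -161.9, 151.0]
eef_rot: [3.138, 0.002, 1.569]
wrist_force: [-4.0, 2.1, 11.4]
finger_gap: 25.3
[ 503.63517668 -161.93274359  150.9521924 ] [-4.03525287  2.14028223 11.40818764] [ 0.45128681  1.20491741 -0.01023121] [3.13788470e+00 2.24510437e-03 1.56884546e+00]
```

```bash
python3 -m pendant '[{"claw":0.01,"delta_pos":[0,-0.0004,0.001],"rotation":[0.003,0.002,0]},{"claw":0.01,"delta_pos":[0,-0.0004,0.002],"rotation":[0.003,0.002,0]},{"claw":0.01,"delta_pos":[0,-0.0004,0.002],"rotation":[0.003,0.002,0]}]'; python3 -c "
from cell import manip;s=manip.read_state();print(s['eef_pos'],s['wrist_force'],s['moment'],s['eef_rot'])"
```

```text
clock: 12.52
eef_pos: [503.6, -162.0, 150.2]
eef_rot: [3.139, 0.001, 1.569]
wrist_force: [-4.4, 1.2, 10.2]
finger_gap: 25.3
[ 503.6075366  -162.01418346  150.18478616] [-4.40061885  1.24951003 10.24553014] [0.40093421 0.85218726 0.0252364 ] [3.13935167e+00 7.27348570e-04 1.56886787e+00]
```

```bash
python3 -m pendant '[{"claw":0.01,"delta_pos":[0,-0.001,0.001],"rotation":[0.002,0,0]},{"claw":0.01,"delta_pos":[0,-0.001,0.002],"rotation":[0.002,0,0]},{"claw":0.01,"delta_pos":[0,-0.001,0.0025],"rotation":[0.002,0,0]},{"claw":0.01,"delta_pos":[0,-0.001,0.0025],"rotation":[0.002,0,0]}]'; python3 -c "
from cell import manip;s=manip.read_state();print(s['eef_pos'],s['wrist_force'],s['moment'],s['eef_rot'])"
```

```text
clock: 13.02
eef_pos: [503.4, -162.0, 149.2]
eef_rot: [3.139, 0.001, 1.569]
wrist_force: [-2.0, 1.4, 10.3]
finger_gap: 25.0
[ 503.37711889 -162.04535995  149.1820359 ] [-1.95472757  1.42899415 10.27420861] [0.55055335 0.39408531 0.05455915] [3.13866067e+00 1.29684822e-03 1.56899533e+00]
```

```bash
python3 -m pendant '[{"claw":0.01,"delta_pos":[0,-0.0005,0.0015],"rotation":[0.003,0.001,0]},{"claw":0.01,"delta_pos":[0,-0.0005,0.002],"rotation":[0.003,0.001,0]},{"claw":0.01,"delta_pos":[0,-0.0005,0.0025],"rotation":[0.003,0.001,0]},{"claw":0.01,"delta_pos":[0,-0.0005,0.003],"rotation":[0.003,0.001,0]},{"claw":0.01,"delta_pos":[0,-0.0005,0.003],"rotation":[0.003,0.001,0]}]'; python3 -c "
from cell import manip;s=manip.read_state();print(s['eef_pos'],s['wrist_force'],s['moment'],s['eef_rot'])"
```

```text
clock: 13.65
eef_pos: [503.7, -162.2, 148.7]
eef_rot: [3.138, 0.001, 1.569]
wrist_force: [-4.6, 3.0, 22.2]
finger_gap: 25.6
[ 503.73841588 -162.24742587  148.74394099] [-4.63290917  2.96764308 22.18569953] [ 8.05724589e-01  1.49467428e+00 -4.28237004e-04] [3.13837326e+00 1.35874663e-03 1.56900344e+00]
```

The force jumped to about 24 N net at TCP z 148.7, which points to the ring being on its stop. I'll check visually.

Run:
```python
from cell import manip
from h import *
import cv2
for n in ["wrist","scene","side"]:
    cv2.imwrite(f"pics/{n}6.png",manip.camera(n)[:,:,::-1])
s=manip.read_state();print(s['eef_pos'],s['wrist_force'],s['finger_gap'])
a=cv2.imread("pics/scene6.png");b=cv2.imread("pics/side6.png")
cv2.imwrite("pics/z6.png",np.hstack([cv2.resize(a[110:260,340:440],(400,600),interpolation=cv2.INTER_CUBIC),cv2.resize(b[130:280,300:400],(400,600),interpolation=cv2.INTER_CUBIC)]))
```

```text
[ 503.73388406 -162.25575906  148.72532857] [-5.73106966  2.85092127 21.52353538] 25.401039212009927
```

View pics/z6.png

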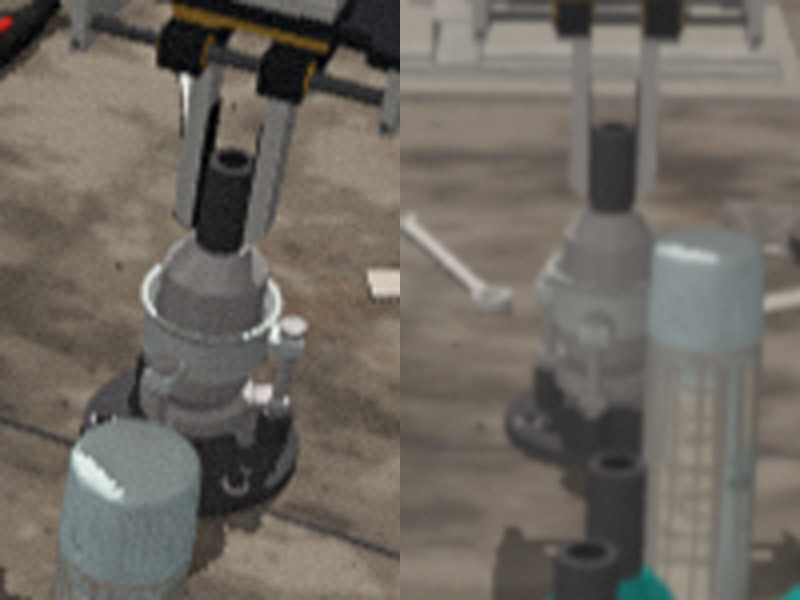

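View pics/wrist6.png

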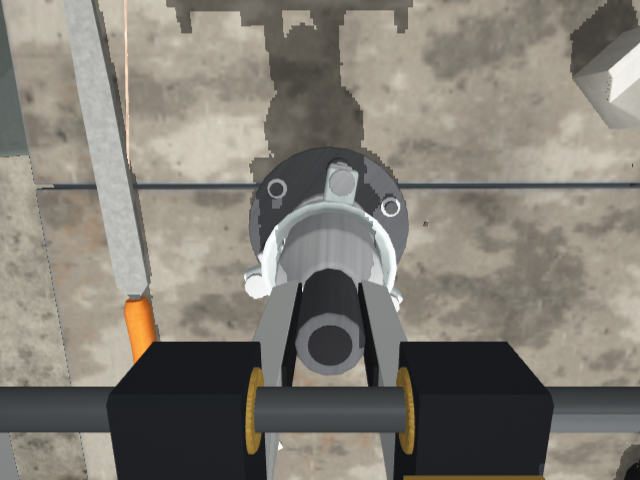

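View pics/scene6.png

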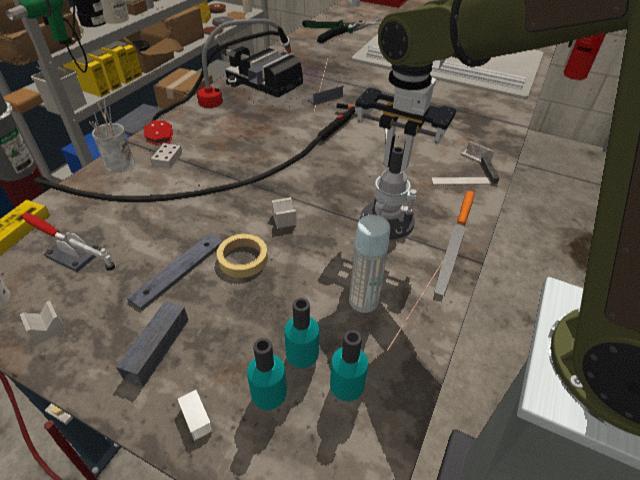

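Run:
```python
from cell import manip
from h import *
import cv2
S=manip.camera_model("scene");D=manip.camera_model("side")
a=(398.3,149.6);b=(352.6,161.6)
p=tri(ray(S,a),ray(D,b));print(p)
# same measure from lifted picture (foot = TCP-113)
for f in ["wrist2","w3","wrist6"]:
    im=cv2.imread(f"pics/{f}.png")[300:385,290:370]; g=cv2.cvtColor(im,6)
    m=((g<60)).astype(np.uint8); n,l,st,c=cv2.connectedComponentsWithStats(m)
    k=l[43,40]; print(f,st[k],c[k]+[290,300])
a=cv2.imread("pics/wrist2.png")[290:380,280:380];b=cv2.imread("pics/wrist6.png")[290:380,280:380]
cv2.imwrite("pics/z7.png",np.hstack([cv2.resize(i,(400,360),interpolation=cv2.INTER_CUBIC) for i in (a,b)]))
A=cv2.cvtColor(cv2.imread("pics/wrist2.png"),6);B=cv2.cvtColor(cv2.imread("pics/wrist6.png"),6)
t=A[308:378,292:368]; r=cv2.matchTemplate(B[300:386,284:376],t,5);print(np.unravel_index(r.argmax(),r.shape),r.max())
```

```text
(array([ 504.6673284 , -166.14445127,  188.26009655]), np.float64(2.8485010361752425))
wrist2 [  18   25   44   40 1348] [329.50222552 344.69362018]
w3 [  18   25   44   40 1363] [329.53118122 344.70652971]
wrist6 [  18   26   44   39 1345] [329.57546468 344.9598513 ]
(np.int64(8), np.int64(8)) 0.9851352
```

View pics/z7.png

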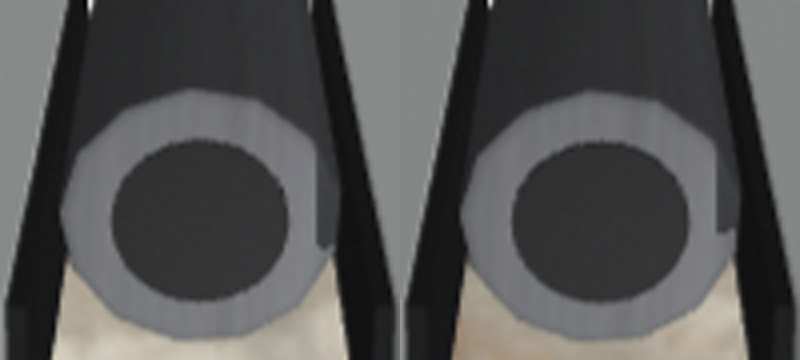

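There is no slip: the neck sits the same in the grip to about 0.3 px. I'll make one confirming press with a small side relief and hold it for a second.

```bash
python3 -m pendant '[{"claw":0.01,"delta_pos":[0,-0.001,0.003],"rotation":[0.002,0.001,0]},{"claw":0.01,"delta_pos":[0,-0.001,0.003],"rotation":[0.002,0.001,0]},{"claw":0.01,"delta_pos":[0,-0.001,0.003],"rotation":[0.002,0.001,0]},{"claw":0.01,"delta_pos":[0,-0.001,0.003],"rotation":[0.002,0.001,0]},{"claw":0.01,"delta_pos":[0,-0.001,0.003],"rotation":[0.002,0.001,0]},{"claw":0.01,"delta_pos":[0,-0.001,0.003],"rotation":[0.002,0.001,0]}]'
python3 - <<'E'
from cell import manip
import cv2
w=manip.camera("wrist");cv2.imwrite("pics/w8.png",w[:,:,::-1])
s=manip.read_state();print(s['clock'],s['eef_pos'],s['wrist_force'],s['moment'],s['eef_rot'],s['finger_gap'])
import numpy as np
g=cv2.cvtColor(w[300:385,290:370],cv2.COLOR_RGB2GRAY);n,l,st,c=cv2.connectedComponentsWithStats((g<60).astype(np.uint8));k=l[43,40];print(st[k],c[k]+[290,300])
E
```

```text
clock: 14.55
eef_pos: [503.7, -162.4, 148.7]
eef_rot: [3.137, 0.001, 1.569]
wrist_force: [-6.8, 4.6, 25.6]
finger_gap: 25.1
14.6 [ 503.65065483 -162.43914608  148.66393548] [-6.65290716  4.31309704 25.37222465] [1.03419482 1.73696633 0.01464456] [3.13671596e+00 1.47691799e-03 1.56903905e+00] 25.69963404098027
[  18   26   44   39 1343] [329.5919583  345.02382725]
```

Force rose to about 25 N at the wrist with less than 0.1 mm of travel and no slip, so the ring is on a solid stop. Handing in.

```bash
python3 -c "
from cell import manip;print(manip.sign_off())"
```

```text
the job is handed in; nothing more can be done
None
```

I gripped the steel bottle by its neck at 50 N and slid it down through the guide collar onto the sprung ring. I pressed it slowly onto the stop and handed in at about 14.6 s, still gripping and pressing.

**Ring on its stop:**
- **First contact:** the ring began to push back near TCP z 169–170, with about 8 N net, as the springs should.
- **At the stop:** the TCP came to rest at 148.7 mm, about 20–21 mm lower.
- **Confirming press:** the wrist force rose from 22 N to 25 N while the TCP moved less than 0.1 mm.
- **Grip:** the neck's position in the wrist view changed by only about 0.3 px, so the bottle did not slip.

**Checks that did not fully agree:**
- **Stop height:** the TCP stopped about 1.3 mm lower than I worked out from the sizes given.
- **Neck-top height:** a rough two-camera fix read 188 mm against the 191.5 mm expected, with a 2.8 mm gap between the rays.
- **Side force:** about 8 N remains sideways from slight misalignment in the collar, and the tool is tilted about 0.3°.

I steered clear of the spray can, vee block and tape. They look unmoved in the scene picture taken after pressing, though I did not measure their positions again.

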